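# Prop the battery cubby's sprung door and lift the pack out

### The arm

A 6-joint arm with a two-finger parallel gripper is mounted at the origin on the work surface. World frame = base frame: x ahead of the robot, y to its left, z up, the work surface at z = 0. Lengths are in mm, angles in rad, forces in N, time in s.
With the tool pointing down it reaches from about 300 to 775 mm from the base axis. Payload 14.6 kg.
Tool frame: the origin (TCP) lies where the fingers leave the gripper's body, on its centre line; the fingertips stand 97 mm ahead of it and the grasp point (between the pads) lies ahead of it (grip_depth is the z of the grasp point in the tool frame, in mm); z points along the fingers, y is the line along which they close (so a half turn about z gives the same grasp; the last joint's range is limited). The gripper opens to 94 mm and grips with 3 to 60 N. Pads are 16 mm wide; open, the fingers measure 119 mm over their backs; the gripper's body (75 mm by 177 mm) begins 78 mm behind the grasp point.
Start: joints at [-1.282, 0.3, 1.521, -0, 1.321, -0.067], TCP at [191.58, -515.545, 302.646] pointing down, gripper open.
Joint ranges: [-3.03, 3.03], [-0.79, 2.21], [0.23, 2.52], [-1.04, 4.18], [0, 3.07], [-2.55, 2.55]. Speed limits (rad/s): [2.22, 2.22, 2.57, 3.14, 3.14, 3.14].

### API

Orientations are given as [roll, pitch, yaw] about the fixed x, y, z axes, in that order (R = Rz(yaw) Ry(pitch) Rx(roll)).
In Python, from cell import read_state, camera, sign_off, regions_of, spot_point, grip_depth gives the robot as it stands. The module is installed in compiled form; this text tells all that it offers.
- The arm moves only by the tool send_rows, never from a script. Its argument "series" is a list of rows, each a list of 3 entries, a list of its own where there are three numbers: the shift along the world's x, y, z in mm, then the turn about the world's z in degrees, then the closure, from -1 (fully open) to 1 (shut), so that 0 is half open. A call has 1 to 12 rows; each row shifts and turns the commanded pose from where the row before left it; what a row does not reach is not made up. A row lasts 1/10 s, in which the tool goes at most 50 mm and 8.59 degrees, less where a joint would pass 70% of its speed; a pose out of reach is approached as far as the arm can. A call is refused whole if a number of a shift passes 50 or a number of a turn 8.59, either way. A call with a gripper value outside its range is refused whole. The fingers move at their own pace and stop on an object; "squeeze" is the grip in N (left out, the last holds). Time passes only in rows, so rows that do not move let the fingers close. It gives the time, the measured TCP pose, the force, the opening and the grip force at its end, in the units of the state.
- read_state(): the state, without advancing time (a new reading comes with each control period).
- camera(name): name is "scene" or "side" or "wrist"; returns a dict with "color" (384x512x3 uint8, blue, green, red), "fx", "fy", "cx", "cy" (pixels), "camera_from_world" (4x4, takes a point from world to camera coordinates). Camera axes: x right, y down, z forward; pixel columns grow to the right and rows downward; lengths in mm; the calibration is good to about 2 mm. The wrist camera is an equidistant fisheye: a pixel r from the principal point sees the ray r / f radians off the axis. A picture is of the moment at which its call begins. There is no depth.
- sign_off(): hands the job in; it is judged then, once.
Trained networks look in a picture, given as the dict that the camera call returned (one of the last four; its "shot" number tells which), for a name from the list of things; names that differ only in an ending like _2 or _b are one class to them, and where a whole thing is asked for, a point or a joint stands for the part that bears it (a point fixed in the world has none). Each returns a list of dicts, best first, with "confidence" (0 to 1); they miss things now and then, are a little off and sometimes report something else, mostly with a low value. They report only what shows in the picture. A call takes as long as a camera call. They do not tell look-alikes from the thing itself.
- regions_of(thing, picture): "mask" (384x512 bool, what is visible of it).
- spot_point(thing, picture): "point" ([x, y, z] in mm, in the coordinates of the camera as it stood for that picture, good to about 4 mm: a listed point, or the origin of a listed thing).
The state is a dict: "clock": time; "joints": joint angles; "qd": joint speeds; "effort": joint torques, N m; "eef_pos": TCP position; "eef_rot": TCP orientation; "wrist_force": force on the tool from outside, world axes, zero at the start; "moment": the same for the moment, N m; "finger_gap": finger opening in mm; "finger_force": force on a finger pad.
Only numpy, scipy, OpenCV 4.12 (cv2) and the standard library are available. Lean on these libraries where they do the work, as an engineer would, in place of code of your own. Each camera call takes 0.05 s, during which the arm holds its last target. There are 200 camera calls.

### The job

Slide the battery cubby's spring-closed door open and prop it with the middle-length orange stake, laid along the front ledge between the fixed stop and the door's tab. Once the stake alone holds the door open, lift the battery pack out from above and stand it upright in the black tray, leaving the stake in place so the door stays propped open.

Things in the scene. Friction and masses are not known exactly. Their poses are not given: they have to be found in the camera images.
- cubby: Fixed grey metal battery cubby. Origin: on the counter under the centre of its tall box; x points away from the robot, y the way the door opens. Tall box 160 (x) by 240 (y) by 105 high. The bay inside, open upwards under the door: x -70 to 70, y -114 to -10, floor 25 up. In front a flat ledge: x -200 to -80, y -120 to 120, top 60 up.
- prop_place (a point): Where the stake's centre lies when propping: cubby x -145, y -50, z 75; axes as the cubby's. The stake rests flat on the ledge along y, one end on the fixed stop, the other on the door's tab. The stop is a dark steel bar on the ledge, 60 wide (x), its face 55 mm to -y of this point (it is 15 thick, from cubby y -120 to -105), top 75 above the counter.
- door (a joint): Sliding aluminium door on the box's top (111 up), m: 0 shut, 0.118 open, along cubby +y; 0.100 when propped (bay then open y -114 to -17). A damped spring shuts it (2 to 3.5 N). A front arm carries an upright tab over the ledge: cubby x -173 to -117, 64 to 111 up, its face to -y at y = -95 mm + opening. A stake's end, held above the stop, can push it open; the stake is then lowered past the stop.
- stake_center (a point): Centre of the middle-length orange polymer stake, a straight blunt bar 110 long (along its y) by 24 wide (x) by 30 high (z), 80 g, lying flat on the counter with its long side roughly along world y. The shorter one (60 mm) and the longer one (160 mm) of the same section near it are not used.
- battery_center (a point): Centre of the dark battery pack, 40 (x) by 56 (y) by 75 high (z), about 350 g, standing in the cubby's bay under the door, top 100 mm above the counter. Best gripped across its 40 mm width, by its upper 30 mm.
- tray: Fixed open black tray on the counter to the robot's left, 110 (x) by 130 (y) outside, 25 high, walls and floor 5 thick. Origin: centre of its underside.
Things that resemble listed ones, but are neither listed nor needed, are in the scene too. What is shaped like the part that bears stake_center but white is not meant. Leave any green look-alike of the tray alone.

How it is judged (in metres and radians):
On the way, in this order (a step that is already met when the one before it is completed fails the run):
1. the stake lies on the ledge between stop and tab and alone holds the door open, the gripper off it (value of joint door above 0.09 m and contact force between the fingers and anything else below 0.3 N and x of stake_center in the frame of cubby between -0.167 and -0.123 m and y of stake_center in the frame of cubby between -0.062 and -0.038 m and z of stake_center in the frame of cubby between 0.067 and 0.083 m), for 0.2 s.
2. the battery pack is lifted clear of the cubby with the door still propped (z of battery_center in the frame of cubby above 0.145 m and value of joint door above 0.09 m), for 0.1 s.
At the end, for the whole second after the job is handed in: Door open at least 90 mm; the middle stake on the ledge, within 22 mm across, 12 mm along and 8 mm in height of its propping place; the pack upright (within 8 degrees) on the tray's floor, its centre within 35 mm (x) and 40 mm (y) of the tray's (value of joint door above 0.09 m and x of stake_center in the frame of cubby between -0.167 and -0.123 m and y of stake_center in the frame of cubby between -0.062 and -0.038 m and z of stake_center in the frame of cubby between 0.067 and 0.083 m and x of battery_center in the frame of tray between -0.035 and 0.035 m and y of battery_center in the frame of tray between -0.04 and 0.04 m and z of battery_center in the frame of tray between 0.037 and 0.048 m and angle between battery_center's own z axis and vertical below 0.15 rad); the robot touches nothing.
It also fails if it takes over 64 s, if anything falls off the work surface, if the arm or the gripper's body presses on something with over 40 N, if the wrist force passes 120 N, or if a joint passes its speed limit or range.

## Working session

There is one attempt and no reset: what is moved stays moved. The work goes in short steps, Python scripts to look and compute and a tool call to move; the robot and the scene stay as the last step left them, time stands still between calls to the robot, and variables do not carry over. Pictures are saved under pics/ and viewed, at most 10 in all, crops included, and the job is handed in when it is done.

Besides the shell and the picture viewer there is one more tool, called as name(argument=value, ...), one argument or row to a line, values as JSON. send_rows: Moves the arm, as the interface text tells. Its arguments: {"type":"object","properties":{"series":{"type":"array"},"squeeze":{"type":"number"}},"required":["series"]}

```bash
mkdir -p pics; cat > h.py <<'E'
import numpy as np, cv2
from cell import *
def world(p,c):
    T=np.linalg.inv(np.array(c["camera_from_world"])); return (T@np.r_[p,1])[:3]
def ray(px,c,z):
    # pinhole pixel -> world at height z
    T=np.linalg.inv(np.array(c["camera_from_world"]))
    d=T[:3,:3]@np.array([(px[0]-c["cx"])/c["fx"],(px[1]-c["cy"])/c["fy"],1.]); o=T[:3,3]
    return o+d*(z-o[2])/d[2]
def proj(p,c):
    q=(np.array(c["camera_from_world"])@np.r_[p,1])[:3]
    return c["cx"]+c["fx"]*q[0]/q[2], c["cy"]+c["fy"]*q[1]/q[2]
E
python3 - <<'E'
from h import *
print(grip_depth, read_state())
ims=[]
for n in ["scene","side"]:
    c=camera(n); ims.append(c["color"])
    print(n,c["fx"],np.linalg.inv(np.array(c["camera_from_world"]))[:3,3].round())
    for t in ["cubby","prop_place","stake_center","battery_center","tray","door"]:
        try:
            for r in spot_point(t,c): print(t,round(r["confidence"],2),world(r["point"],c).round(1), np.round(proj(world(r["point"],c),c)))
        except Exception as e: print(t,e)
    cv2.imwrite(f"pics/{n}0.png",c["color"])
E
```

```text
78.39999999999999 {'clock': 0.0, 'joints': array([-1.28158580e+00,  3.00469985e-01,  1.52157626e+00, -2.83512036e-05,
        1.32072420e+00, -6.66098030e-02]), 'qd': array([-6.62871003e-04,  9.96237897e-05,  3.80711295e-04,  1.78976362e-04,
       -1.36316389e-03, -3.76576380e-04]), 'effort': array([ 1.71175066e-04, -5.31809986e+01, -3.52742887e+01,  7.08244415e-02,
        2.43518804e-02, -6.75940259e-05]), 'eef_pos': array([ 191.5414611 , -515.40543928,  302.08892399]), 'eef_rot': array([-3.14041565e+00, -5.09941899e-05,  3.55827335e-01]), 'wrist_force': array([-0.62772187, -0.05788226,  0.44318985]), 'moment': array([0.02634502, 0.05702455, 0.03222151]), 'finger_force': 0.0, 'finger_gap': 93.79611122008218}
scene 416.12665425275094 [1094. -666.  836.]
cubby 0.62 [621.9  80.5  -2.9] [296. 232.]
prop_place 0.56 [477.3  31.5  72.4] [247. 199.]
stake_center 0.68 [ 527.6 -273.    12. ] [182. 285.]
stake_center 0.56 [ 447.  -141.3   16.3] [198. 240.]
tray 0.97 [305.7 400.7  -3.2] [277. 148.]
tray 0.83 [490.2 399.1  -1.7] [318. 167.]
door it knows: battery_center, cubby, prop_place, stake_center, tray
side 453.7491837139804 [-95. 674. 808.]
cubby 0.56 [624.   75.   -3.3] [223. 192.]
prop_place 0.66 [478.1  32.8  73.9] [274. 188.]
stake_center 0.8 [ 447.7 -142.6   17.6] [325. 179.]
stake_center 0.57 [ 531.9 -274.1   18.8] [330. 146.]
tray 0.84 [490.  399.   -0.7] [154. 290.]
tray 0.84 [300.3 401.5   0.5] [211. 346.]
door it knows: battery_center, cubby, prop_place, stake_center, tray
```

```bash
python3 -c "
import cv2
a=cv2.imread('pics/scene0.png');b=cv2.imread('pics/side0.png')
cv2.imwrite('pics/s1.png',cv2.resize(a,(800,600),interpolation=2));cv2.imwrite('pics/s2.png',cv2.resize(b,(800,600),interpolation=2))"
```

```text
(no output)
```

View pics/s1.png

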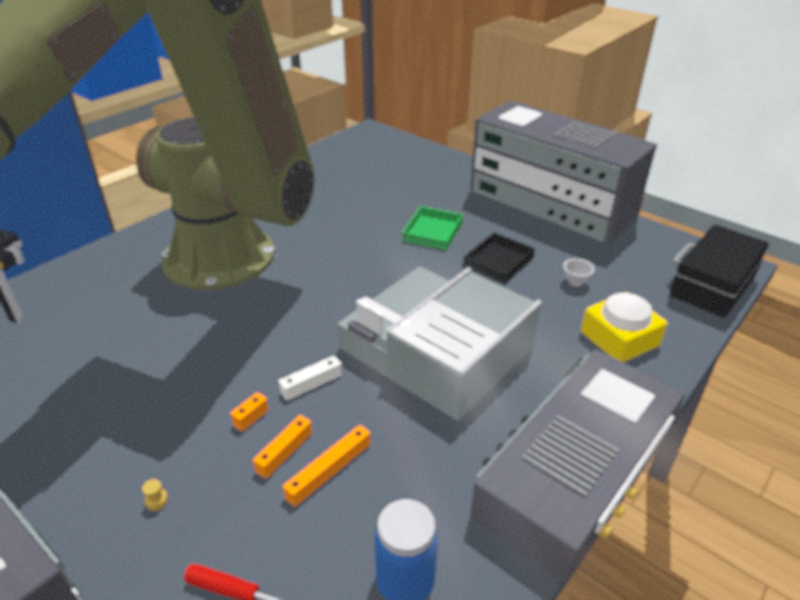

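View pics/s2.png

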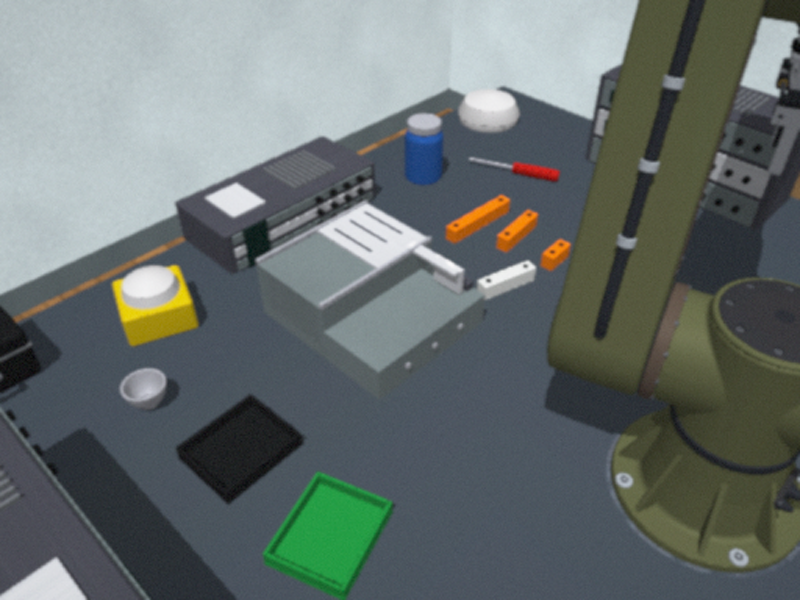

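The scene view shows the middle orange stake at (282,445), the white look-alike at (310,377), the black tray at (498,257) and the cubby at (440,335). The door is shut, with its tab at (375,315). Next I'll fit the yaws.

```bash
cat >> h.py <<'E'
def sil(boxes,pose,c):
    m=np.zeros((384,512),np.uint8); x,y,a=pose; R=np.array([[np.cos(a),-np.sin(a)],[np.sin(a),np.cos(a)]])
    for x0,x1,y0,y1,z0,z1 in boxes:
        P=[proj(np.r_[R@[X,Y]+[x,y],Z],c) for X in(x0,x1) for Y in(y0,y1) for Z in(z0,z1)]
        cv2.fillConvexPoly(m,cv2.convexHull(np.round(np.array(P)*16).astype(np.int32)),1,shift=4)
    return m>0
def fit(boxes,p0,views):
    from scipy.optimize import minimize
    f=lambda p:sum((sil(boxes,(p[0],p[1],p[2]/100),c)^m).sum()/m.sum() for c,m in views)
    r=minimize(f,[p0[0],p0[1],p0[2]*100],method="Nelder-Mead",options=dict(initial_simplex=[[p0[0]+a,p0[1]+b,p0[2]*100+d] for a,b,d in[(0,0,0),(12,0,0),(0,12,0),(0,0,10)]]))
    return r.x[0],r.x[1],r.x[2]/100,r.fun
def nearest(t,c,p):
    R=regions_of(t,c); u=np.array(proj(p,c))
    return min((r["mask"] for r in R),key=lambda m:np.hypot(*(np.argwhere(m).mean(0)[::-1]-u)))
CUB=[(-80,80,-120,120,0,111),(-200,-80,-120,120,0,60),(-173,-117,-95,-83,64,111),(-145,-80,-95,-60,100,111)]
E
python3 - <<'E'
from h import *
cs=[camera("scene"),camera("side")]
for n,t,b,p in [("cubby","cubby",CUB,(623,78,60)),("stake","stake_center",[(-12,12,-55,55,0,30)],(530,-273,15)),("tray","tray",[(-55,55,-65,65,0,25)],(490,399,12))]:
    try:
        V=[(c,nearest(t,c,p)) for c in cs]
        for a in (-.2,0,.2): print(n,np.round(fit(b,(p[0],p[1],a),V),3))
        for v in V: print([np.round(fit(b,(p[0],p[1],a),[v]),3) for a in(-.1,.1)])
    except Exception as e: print(n,e)
E
```

```text
cubby [ 6.20552e+02  7.71840e+01 -1.00000e-03  5.60000e-02]
cubby [6.22027e+02 7.81030e+01 2.00000e-03 5.40000e-02]
cubby [6.2185e+02 7.8443e+01 2.0000e-03 5.3000e-02]
[array([6.18917e+02, 7.75540e+01, 2.00000e-03, 3.20000e-02]), array([ 6.19045e+02,  7.73890e+01, -1.80000e-02,  3.20000e-02])]
[array([6.23091e+02, 7.82480e+01, 5.00000e-03, 1.60000e-02]), array([6.2311e+02, 7.8197e+01, 4.0000e-03, 1.6000e-02])]
stake [ 5.27595e+02 -2.74256e+02  1.53000e-01  2.33000e-01]
stake [ 5.29058e+02 -2.77167e+02  1.49000e-01  2.42000e-01]
stake [ 5.27785e+02 -2.75345e+02  1.35000e-01  2.33000e-01]
[array([ 5.28698e+02, -2.76799e+02,  1.39000e-01,  9.10000e-02]), array([ 5.28128e+02, -2.75904e+02,  1.77000e-01,  8.80000e-02])]
[array([ 5.30871e+02, -2.78851e+02,  1.38000e-01,  1.33000e-01]), array([ 5.29318e+02, -2.76938e+02,  1.48000e-01,  1.30000e-01])]
tray [4.90839e+02 3.95275e+02 4.20000e-02 1.36000e-01]
tray [4.92213e+02 3.95797e+02 4.00000e-02 1.22000e-01]
tray [4.92100e+02 3.96809e+02 4.60000e-02 1.35000e-01]
[array([4.91688e+02, 3.92639e+02, 6.30000e-02, 6.10000e-02]), array([4.91382e+02, 3.96470e+02, 7.60000e-02, 5.60000e-02])]
[array([4.92549e+02, 3.96104e+02, 2.20000e-02, 5.80000e-02]), array([4.93205e+02, 3.98481e+02, 7.30000e-02, 6.80000e-02])]
```

send_rows(
  series=[
    [[28,20,-6],6.5,-0.06],
    [[28,20,-6],6.5,-0.06],
    [[28,20,-6],6.5,-0.06],
    [[28,20,-6],6.5,-0.06],
    [[28,20,-6],6.5,-0.06],
    [[28,20,-6],6.5,-0.06],
    [[28,20,-6],6.5,-0.06],
    [[28,20,-6],6.5,-0.06],
    [[28,20,-6],6.5,-0.06],
    [[28,20,-6],6.5,-0.06],
    [[28,20,-6],6.5,-0.06],
    [[28,20,-6],6.5,-0.06],
  ],
  squeeze=30,
)

```text
clock: 2.2
eef_pos: [528.7, -274.5, 230.4]
eef_rot: [3.142, 0.0, 1.722]
wrist_force: [-0.6, -0.3, 0.6]
finger_gap: 49.9
finger_force: 0.0
```

```bash
python3 - <<'E'
from h import *
c=camera("wrist"); s=read_state()
print(s["eef_pos"].round(1),s["eef_rot"].round(3),s["finger_gap"])
for r in spot_point("stake_center",c): print(round(r["confidence"],2),world(r["point"],c).round(1))
def fray(u,v,z):
    d=np.array([(u-c["cx"])/c["fx"],(v-c["cy"])/c["fy"]]);t=np.hypot(*d);d=np.r_[d/t*np.sin(t),np.cos(t)]
    T=np.linalg.inv(np.array(c["camera_from_world"]));w=T[:3,:3]@d;o=T[:3,3]
    return (o+w*(z-o[2])/w[2])[:2]
print(np.linalg.inv(np.array(c["camera_from_world"]))[:3,3].round())
for r in regions_of("stake_center",c):
    cn=max(cv2.findContours(r["mask"].astype(np.uint8),0,1)[0],key=cv2.contourArea)[:,0]
    P=np.array([fray(*p,25) for p in cn],np.float32)
    print(round(r["confidence"],2),cv2.minAreaRect(P))
cv2.imwrite("pics/w1.png",c["color"])
E
```

```text
[ 531.4 -271.7  229.3] [ 3.141e+00 -1.000e-03  1.732e+00] 49.93950038061042
0.97 [ 526.6 -272.3   14.8]
0.63 [ 449.3 -142.7   17.8]
[ 518. -209.  313.]
0.9 ((450.7137451171875, -141.69309997558594), (111.8991470336914, 31.471698760986328), 74.8472671508789)
0.73 ((526.8740234375, -275.95721435546875), (25.3564395904541, 112.50519561767578), 6.1511149406433105)
```

View pics/w1.png

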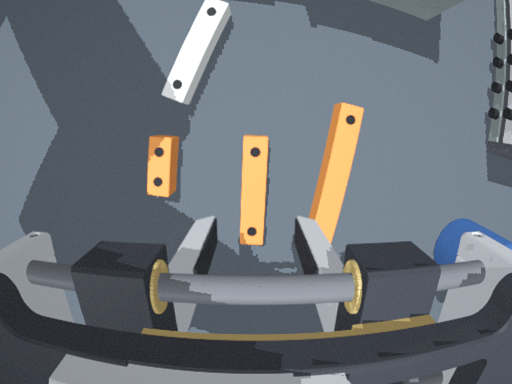

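The wrist view shows the middle stake at (255,190) between the fingers, clear of the short stake at (163,165) and the long one at (338,170).

send_rows(
  series=[
    [[0,0,-20],-2.5,-0.06],
    [[0,0,-20],0,-0.06],
    [[0,0,-20],0,-0.06],
    [[0,0,-20],0,-0.06],
    [[0,0,0],0,-0.06],
    [[0,0,0],0,-0.06],
    [[0,0,0],0,-0.06],
  ],
)

```text
clock: 3.05
eef_pos: [527.8, -276.1, 152.1]
eef_rot: [3.14, 0.001, 1.673]
wrist_force: [0.1, 0.1, 0.0]
finger_gap: 50.0
finger_force: 0.0
```

```bash
python3 - <<'E'
from h import *
c=camera("wrist"); s=read_state()
print(s["eef_pos"].round(1),s["eef_rot"].round(3))
for r in spot_point("stake_center",c): print(round(r["confidence"],2),world(r["point"],c).round(1))
E
```

```text
[ 527.8 -276.   152. ] [3.140e+00 1.000e-03 1.673e+00]
0.73 [ 530.  -272.5   16.5]
0.73 [ 449.6 -140.8   18.6]
```

send_rows(
  series=[
    [[0,1,-20],1,-0.06],
    [[0,0,-20],0,-0.06],
    [[0,0,-10],0,-0.06],
    [[0,0,0],0,-0.06],
    [[0,0,0],0,0.7],
    [[0,0,0],0,0.7],
    [[0,0,0],0,0.7],
    [[0,0,0],0,0.7],
    [[0,0,0],0,0.7],
    [[0,0,0],0,0.7],
  ],
  squeeze=30,
)

```text
clock: 4.15
eef_pos: [527.8, -274.7, 101.3]
eef_rot: [3.141, 0.001, 1.691]
wrist_force: [-1.9, 0.7, 6.0]
finger_gap: 24.1
finger_force: 30.0
```

send_rows(
  series=[
    [[0,0,20],0,0.7],
    [[0,0,30],0,0.7],
    [[0,0,30],0,0.7],
    [[-10,37,10],-1.7,0.7],
    [[-10,37,0],-1.7,0.7],
    [[-10,37,0],-1.7,0.7],
    [[-10,37,0],-1.8,0.7],
    [[-11,32,0],0,0.7],
    [[0,0,0],0,0.7],
    [[0,0,0],0,0.7],
    [[0,0,0],0,0.7],
  ],
)

```text
clock: 5.25
eef_pos: [476.9, -95.2, 190.7]
eef_rot: [3.141, 0.0, 1.57]
wrist_force: [0.8, -0.5, -1.3]
finger_gap: 23.8
finger_force: 30.0
```

```bash
python3 - <<'E'
from h import *
s=read_state(); print(s["eef_pos"].round(1),s["eef_rot"].round(3),s["finger_gap"],s["wrist_force"].round(1))
cw=camera("wrist");cs=camera("scene");cd=camera("side")
for c in (cw,cs,cd):
    for t in ("stake_center","prop_place","cubby","battery_center"):
        for r in spot_point(t,c): print(t,round(r["confidence"],2),world(r["point"],c).round(1))
b=cs["color"][120:312,120:376]; d=cd["color"][96:288,180:436]
cv2.imwrite("pics/w2.png",np.vstack([np.hstack([cv2.resize(b,(400,300)),cv2.resize(d,(400,300))]),np.hstack([cv2.resize(cw["color"],(400,300)),np.zeros((300,400,3),np.uint8)])]))
E
```

```text
[476.9 -95.2 190.7] [3.141 0.    1.57 ] 23.816986836326286 [ 0.8 -0.5 -1.3]
stake_center 0.67 [479.  -95.3 103. ]
prop_place 0.73 [472.5  29.1  71.3]
battery_center 0.19 [622.1  73.2   4.8]
stake_center 0.84 [476.3 -92.2 102.3]
stake_center 0.77 [ 452.1 -144.7   14.1]
prop_place 0.85 [479.1  32.9  73.9]
cubby 0.71 [617.6  80.3  -1.2]
stake_center 0.77 [ 448.5 -138.5   15.2]
stake_center 0.69 [481.1 -98.8 106.4]
prop_place 0.79 [476.1  33.2  73.7]
cubby 0.59 [624.3  81.1  -4.7]
```

View pics/w2.png

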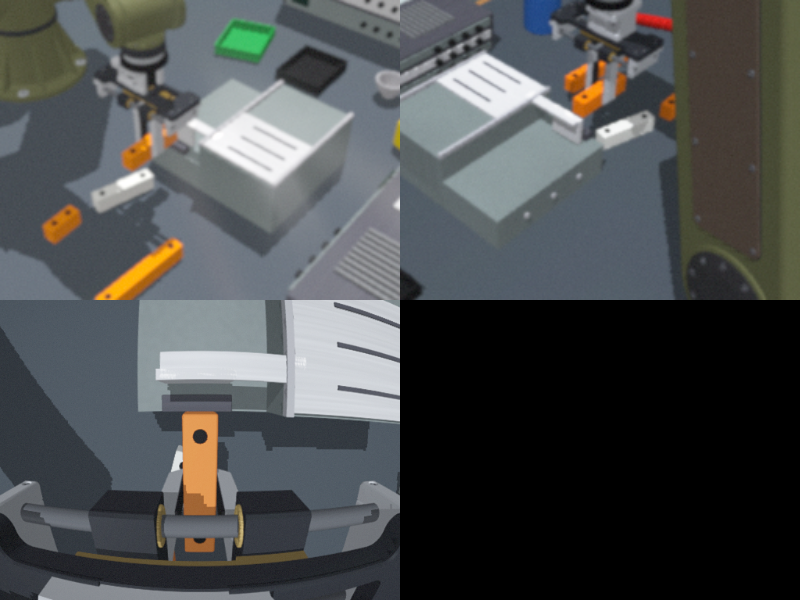

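send_rows(
  series=[
    [[0,10,-6],0,0.7],
    [[0,15,0],0,0.7],
    [[0,15,0],0,0.7],
    [[0,15,0],0,0.7],
    [[0,15,0],0,0.7],
    [[0,15,0],0,0.7],
    [[0,15,0],0,0.7],
    [[0,15,0],0,0.7],
    [[0,10,0],0,0.7],
    [[0,8,0],0,0.7],
    [[0,0,0],0,0.7],
    [[0,0,0],0,0.7],
  ],
)

```text
clock: 7.2
eef_pos: [476.4, 38.4, 184.5]
eef_rot: [-3.141, 0.0, 1.571]
wrist_force: [-0.9, -3.8, -3.2]
finger_gap: 23.6
finger_force: 30.0
```

```bash
python3 - <<'E'
from h import *
s=read_state(); print(s["eef_pos"].round(1),s["eef_rot"].round(3),s["finger_gap"],s["wrist_force"].round(1))
cw=camera("wrist");cs=camera("scene");cd=camera("side")
for c in (cw,cs,cd):
    for t in ("stake_center","prop_place","cubby","battery_center"):
        for r in spot_point(t,c): print(t,round(r["confidence"],2),world(r["point"],c).round(1))
b=cs["color"][120:312,120:376]; d=cd["color"][96:288,180:436]
cv2.imwrite("pics/w3.png",np.vstack([np.hstack([cv2.resize(b,(400,300)),cv2.resize(d,(400,300))]),np.hstack([cv2.resize(cw["color"],(400,300)),np.zeros((300,400,3),np.uint8)])]))
E
```

```text
[476.4  38.4 184.5] [-3.141  0.     1.571] 23.611518529802417 [-0.9 -3.8 -3.2]
stake_center 0.79 [477.3  40.1  96.4]
prop_place 0.19 [478.4  38.3  97.3]
cubby 0.94 [621.4  74.9   5.5]
cubby 0.29 [477.1  35.6  92.7]
battery_center 0.72 [629.9  12.5  61.6]
battery_center 0.66 [477.9  39.7  98.7]
stake_center 0.92 [ 450.4 -142.7   11.1]
stake_center 0.56 [478.2  40.6  97.8]
prop_place 0.63 [475.1  33.2  73.5]
cubby 0.63 [ 6.175e+02  7.470e+01 -4.000e-01]
battery_center 0.93 [631.8  11.9  61.3]
stake_center 0.81 [ 449.2 -141.    16.7]
stake_center 0.55 [484.1  37.2 100.6]
stake_center 0.24 [489.9 396.1  -0.5]
prop_place 0.68 [474.4  31.2  74.5]
cubby 0.91 [623.   79.   -6.5]
battery_center 0.58 [626.   14.8  66.1]
```

View pics/w3.png

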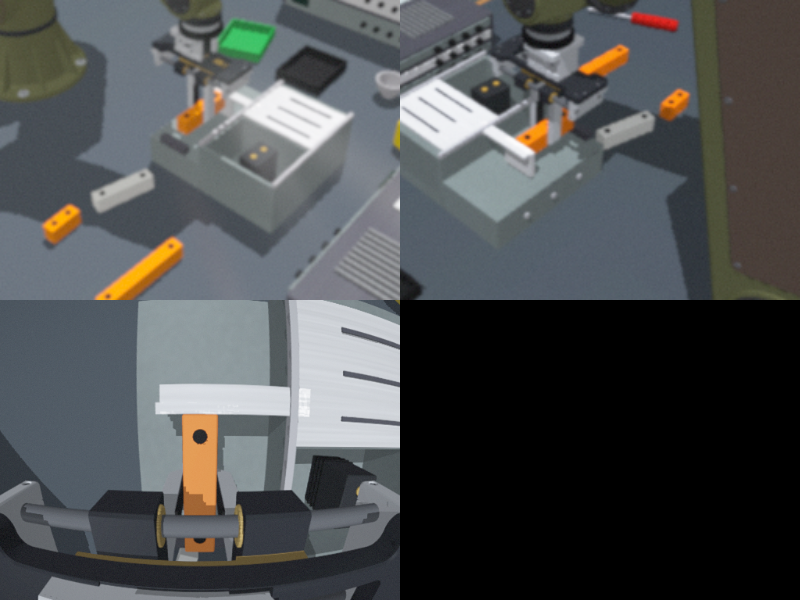

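send_rows(
  series=[
    [[0,3,0],0,0.7],
    [[0,0,-5],0,0.7],
    [[0,0,-5],0,0.7],
    [[0,0,-5],0,0.7],
    [[0,0,-3],0,0.7],
    [[0,0,-2],0,0.7],
    [[0,0,0],0,0.7],
    [[0,0,0],0,0.7],
  ],
)

```text
clock: 8.75
eef_pos: [476.5, 41.4, 164.4]
eef_rot: [-3.141, 0.0, 1.571]
wrist_force: [0.1, -4.4, -1.9]
finger_gap: 24.2
finger_force: 30.0
```

send_rows(
  series=[
    [[0,0,-1],0,0.7],
    [[0,0,-1],0,0.7],
    [[0,0,-1],0,0.7],
    [[0,0,0],0,0.7],
    [[0,0,0],0,0.7],
  ],
)

```text
clock: 9.25
eef_pos: [476.6, 41.5, 161.7]
eef_rot: [3.141, -0.0, 1.571]
wrist_force: [0.7, -4.1, -0.3]
finger_gap: 23.7
finger_force: 30.0
```

Now ease it toward the stop until contact.

send_rows(
  series=[
    [[0,-2,0],0,0.7],
    [[0,-2,0],0,0.7],
    [[0,-2,0],0,0.7],
    [[0,0,0],0,0.7],
    [[0,0,0],0,0.7],
  ],
)

```text
clock: 9.75
eef_pos: [476.6, 35.3, 161.7]
eef_rot: [3.142, 0.0, 1.57]
wrist_force: [1.9, -4.0, -0.8]
finger_gap: 23.6
finger_force: 30.0
```

send_rows(
  series=[
    [[0,-1,0],0,0.7],
    [[0,-1,0],0,0.7],
    [[0,0,0],0,0.7],
    [[0,0,0],0,0.7],
  ],
)

```text
clock: 10.15
eef_pos: [476.6, 33.4, 161.6]
eef_rot: [3.142, 0.0, 1.57]
wrist_force: [0.8, -3.4, -0.3]
finger_gap: 23.4
finger_force: 30.0
```

send_rows(
  series=[
    [[0,-1,0],0,0.7],
    [[0,-1,0],0,0.7],
    [[0,0,0],0,0.7],
    [[0,0,0],0,0.7],
  ],
)

```text
clock: 10.55
eef_pos: [476.6, 31.4, 161.7]
eef_rot: [3.142, 0.0, 1.57]
wrist_force: [0.4, -3.1, 0.4]
finger_gap: 23.7
finger_force: 30.0
```

send_rows(
  series=[
    [[0,-1,0],0,0.7],
    [[0,-1,0],0,0.7],
    [[0,0,0],0,0.7],
    [[0,0,0],0,0.7],
  ],
)

```text
clock: 10.95
eef_pos: [476.6, 29.4, 161.7]
eef_rot: [3.142, 0.0, 1.571]
wrist_force: [1.9, -2.8, 0.7]
finger_gap: 23.8
finger_force: 30.0
```

send_rows(
  series=[
    [[0,-1,-0.5],0,0.7],
    [[0,0,0],0,0.7],
    [[0,0,0],0,0.0],
    [[0,0,0],0,0.0],
    [[0,0,0],0,0.0],
    [[0,0,0],0,0.0],
    [[0,0,0],0,0.0],
    [[0,0,0],0,0.0],
  ],
)

```text
clock: 11.75
eef_pos: [476.6, 28.5, 161.1]
eef_rot: [-3.141, -0.0, 1.571]
wrist_force: [0.5, -0.2, -0.0]
finger_gap: 47.2
finger_force: 0.0
```

```bash
python3 - <<'E'
from h import *
s=read_state(); print(s["eef_pos"].round(1),s["finger_gap"],s["finger_force"],s["wrist_force"].round(1))
cw=camera("wrist");cs=camera("scene");cd=camera("side")
for c in (cw,cs,cd):
    for t in ("stake_center","prop_place","battery_center"):
        for r in spot_point(t,c): print(t,round(r["confidence"],2),world(r["point"],c).round(1))
b=cs["color"][120:312,120:376]; d=cd["color"][96:288,180:436]
cv2.imwrite("pics/w4.png",np.vstack([np.hstack([cv2.resize(b,(400,300)),cv2.resize(d,(400,300))]),np.hstack([cv2.resize(cw["color"],(400,300)),np.zeros((300,400,3),np.uint8)])]))
E
```

```text
[476.6  28.5 161.1] 47.203184458411236 0.0 [ 0.5 -0.2 -0. ]
stake_center 0.69 [476.2  32.4  74.4]
battery_center 0.93 [628.7   9.8  61.4]
stake_center 0.62 [ 450.3 -140.5   14.3]
stake_center 0.61 [474.6  28.9  73. ]
battery_center 0.65 [631.4  15.5  63.1]
stake_center 0.9 [ 449.5 -138.1   18.4]
stake_center 0.67 [482.3  26.8  76. ]
prop_place 0.84 [474.   34.5  74.5]
battery_center 0.68 [624.1  12.9  64.1]
```

View pics/w4.png

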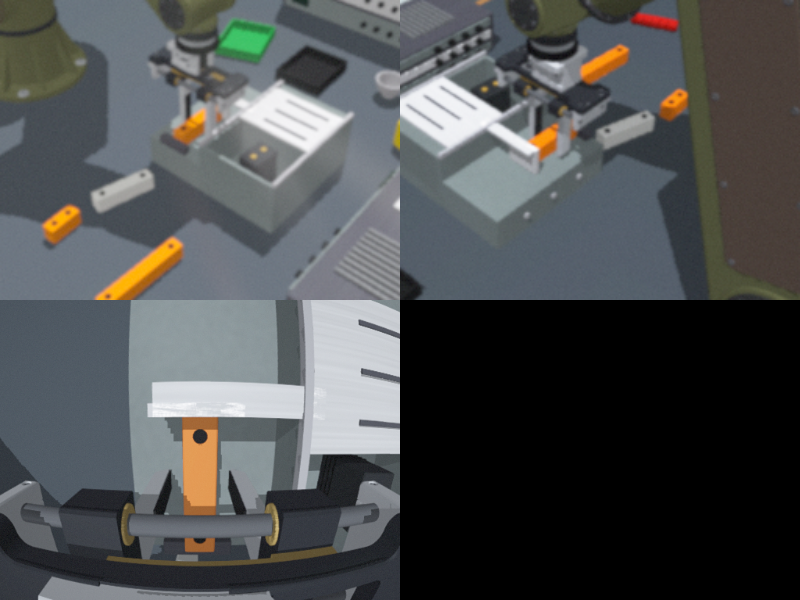

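The stake alone holds the door open: it lies along the ledge against the tab at (200,415) in the wrist view, with the fingers free. Next is the pack.

send_rows(
  series=[
    [[0,0,10],0,0.0],
    [[0,0,30],0,0.0],
    [[0,0,30],0,0.0],
    [[0,0,30],0,-0.3],
    [[25,-3,10],0,-0.6],
    [[25,-3,0],0,-0.6],
    [[25,-3,0],0,-0.6],
    [[25,-3,0],0,-0.6],
    [[25,-3,0],0,-0.6],
    [[25,-1,0],0,-0.6],
    [[0,0,0],0,-0.6],
    [[0,0,0],0,-0.6],
  ],
)

```text
clock: 13.55
eef_pos: [626.3, 12.5, 271.2]
eef_rot: [-3.141, -0.0, 1.57]
wrist_force: [0.1, 0.2, 0.6]
finger_gap: 75.1
finger_force: 0.0
```

```bash
python3 - <<'E'
from h import *
s=read_state(); print(s["eef_pos"].round(1),s["eef_rot"].round(3),s["finger_gap"])
cw=camera("wrist");cs=camera("scene");cd=camera("side")
for c in (cw,cs,cd):
    for t in ("battery_center","stake_center"):
        for r in spot_point(t,c): print(t,round(r["confidence"],2),world(r["point"],c).round(1))
cv2.imwrite("pics/w5.png",cv2.resize(cw["color"],(800,600)))
E
```

```text
[626.3  12.5 271.2] [-3.141 -0.     1.57 ] 75.08572804180092
stake_center 0.73 [478.8  28.6  70.3]
battery_center 0.7 [629.6  13.8  60.7]
stake_center 0.89 [475.9  31.4  72.7]
battery_center 0.9 [626.   13.2  60.7]
stake_center 0.87 [482.7  25.9  77.2]
stake_center 0.55 [ 445.8 -141.2   16. ]
```

View pics/w5.png

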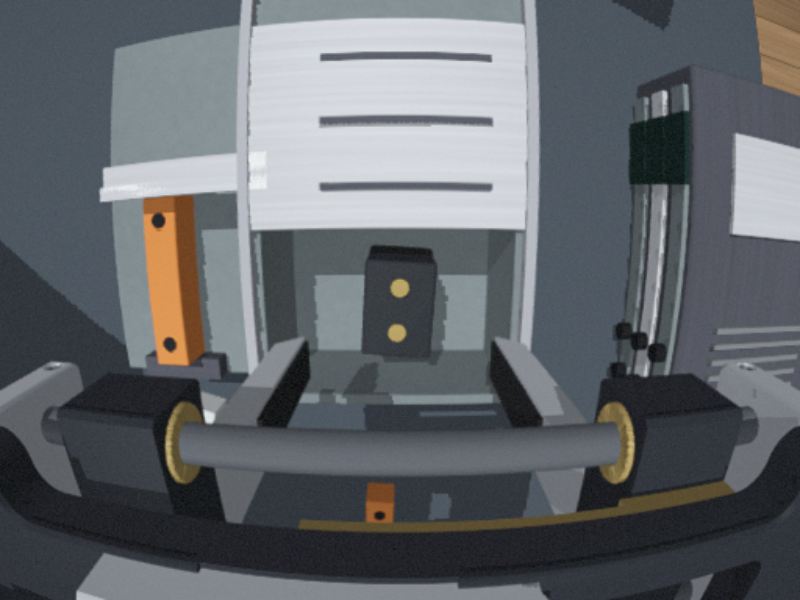

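The pack's top is at (398,305), turned about 4° clockwise and centred between the fingers. The stake is in place at (170,280).

send_rows(
  series=[
    [[1,1,-25],-4,-0.6],
    [[0,0,-25],0,-0.6],
    [[0,0,-25],0,-0.6],
    [[0,0,-20],0,-0.6],
    [[0,0,-14],0,-0.6],
    [[0,0,0],0,-0.6],
    [[0,0,0],0,0.5],
    [[0,0,0],0,0.5],
    [[0,0,0],0,0.5],
    [[0,0,0],0,0.5],
    [[0,0,0],0,0.5],
    [[0,0,0],0,0.5],
  ],
  squeeze=40,
)

```text
clock: 15.2
eef_pos: [627.5, 13.5, 162.5]
eef_rot: [-3.141, 0.0, 1.501]
wrist_force: [-4.4, -0.6, 4.6]
finger_gap: 39.8
finger_force: 39.9
```

send_rows(
  series=[
    [[0,0,10],0,0.5],
    [[0,0,20],0,0.5],
    [[0,0,30],0,0.5],
    [[0,0,30],0,0.5],
    [[0,0,30],0,0.5],
    [[0,0,30],0,0.5],
    [[0,0,0],0,0.5],
    [[0,0,0],0,0.5],
    [[0,0,0],0,0.5],
  ],
)

```text
clock: 16.1
eef_pos: [627.2, 13.5, 310.2]
eef_rot: [-3.139, 0.0, 1.501]
wrist_force: [0.1, 1.3, -2.9]
finger_gap: 39.8
finger_force: 39.9
```

send_rows(
  series=[
    [[-11,25,0],0,0.5],
    [[-11,30,0],0,0.5],
    [[-12,35,0],0,0.5],
    [[-12,35,0],0,0.5],
    [[-12,35,0],0,0.5],
    [[-12,35,0],0.5,0.5],
    [[-12,35,0],0.5,0.5],
    [[-12,35,0],0.5,0.5],
    [[-12,35,0],0.5,0.5],
    [[-11,35,0],0.5,0.5],
    [[-11,30,0],0.5,0.5],
    [[-8,19,0],0.5,0.5],
  ],
)

```text
clock: 17.3
eef_pos: [490.4, 399.3, 310.1]
eef_rot: [-3.139, 0.001, 1.564]
wrist_force: [0.3, 0.6, -3.2]
finger_gap: 39.9
finger_force: 39.9
```

send_rows(
  series=[
    [[0,0,-30],0,0.5],
    [[0,0,-30],0,0.5],
    [[0,0,-30],0,0.5],
    [[0,0,0],0,0.5],
    [[0,0,0],0,0.5],
    [[0,0,0],0,0.5],
  ],
)

```text
clock: 17.9
eef_pos: [492.0, 397.7, 223.8]
eef_rot: [3.14, -0.001, 1.562]
wrist_force: [-0.1, -0.1, -2.6]
finger_gap: 39.9
finger_force: 39.9
```

```bash
python3 - <<'E'
from h import *
s=read_state(); print(s["eef_pos"].round(1),s["eef_rot"].round(3),s["finger_gap"],s["finger_force"],s["wrist_force"].round(1))
cw=camera("wrist");cs=camera("scene");cd=camera("side")
for c in (cw,cs,cd):
    for t in ("battery_center","tray","stake_center"):
        for r in spot_point(t,c): print(t,round(r["confidence"],2),world(r["point"],c).round(1))
cv2.imwrite("pics/w6.png",np.vstack([np.hstack([cv2.resize(cs["color"],(400,300)),cv2.resize(cd["color"],(400,300))]),np.hstack([cv2.resize(cw["color"],(400,300)),np.zeros((300,400,3),np.uint8)])]))
E
```

```text
[492.  397.7 223.8] [ 3.140e+00 -1.000e-03  1.562e+00] 39.873385427829284 39.87345278263092 [-0.1 -0.1 -2.6]
tray 0.86 [488.1 399.   -2.6]
tray 0.55 [302.7 396.6  -1.6]
battery_center 0.55 [497.6 395.1 120.8]
tray 0.58 [302.8 401.8  -3.1]
stake_center 0.88 [ 449.3 -140.9   16.2]
stake_center 0.59 [475.3  30.4  72.9]
battery_center 0.86 [492.7 396.1 126.4]
tray 0.89 [304.5 399.9  -1.6]
tray 0.79 [490.  398.9  -0.6]
stake_center 0.95 [ 449.8 -139.5   14.8]
stake_center 0.9 [484.2  26.8  76.6]
```

View pics/w6.png

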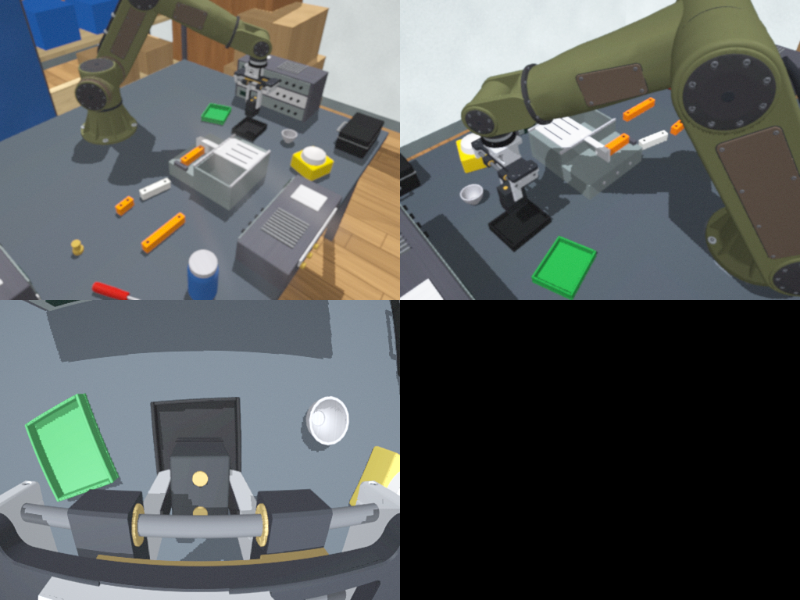

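The pack hangs over the black tray at (200,435), the stake still props the door, and the surroundings are clear.

send_rows(
  series=[
    [[-1,0,-25],0,0.5],
    [[0,0,-25],0,0.5],
    [[0,0,-20],0,0.5],
    [[0,0,-6],0,0.5],
    [[0,0,-2],0,0.5],
    [[0,0,0],0,0.5],
    [[0,0,0],0,0.5],
  ],
)

```text
clock: 19.2
eef_pos: [490.9, 397.7, 145.3]
eef_rot: [3.14, -0.001, 1.562]
wrist_force: [0.8, -0.3, -3.3]
finger_gap: 39.6
finger_force: 39.9
```

send_rows(
  series=[
    [[0,0,-1],0,0.5],
    [[0,0,-1],0,0.5],
    [[0,0,0],0,0.5],
    [[0,0,0],0,0.5],
  ],
)

```text
clock: 19.6
eef_pos: [490.7, 397.6, 142.5]
eef_rot: [3.141, -0.0, 1.562]
wrist_force: [-0.0, -0.2, 0.4]
finger_gap: 39.8
finger_force: 39.9
```

Contact: the weight is now carried by the tray. Release and retreat.

send_rows(
  series=[
    [[0,0,0],0,-0.5],
    [[0,0,0],0,-0.5],
    [[0,0,0],0,-0.5],
    [[0,0,0],0,-0.5],
    [[0,0,0],0,-0.5],
    [[0,0,15],0,-0.5],
    [[0,0,25],0,-0.5],
    [[0,0,30],0,-0.5],
    [[0,0,30],0,-0.5],
    [[0,0,30],0,-0.5],
    [[0,0,0],0,-0.5],
    [[0,0,0],0,-0.5],
  ],
)

```text
clock: 20.8
eef_pos: [490.5, 397.4, 273.2]
eef_rot: [3.14, -0.001, 1.562]
wrist_force: [-0.1, -0.8, -1.2]
finger_gap: 70.4
finger_force: 0.0
```

```bash
python3 - <<'E'
from h import *
s=read_state(); print(s["eef_pos"].round(1),s["finger_gap"],s["finger_force"],s["wrist_force"].round(1))
cw=camera("wrist");cs=camera("scene");cd=camera("side")
for c in (cw,cs,cd):
    for t in ("battery_center","tray","stake_center"):
        for r in spot_point(t,c): print(t,round(r["confidence"],2),world(r["point"],c).round(1))
cv2.imwrite("pics/w7.png",np.vstack([np.hstack([cv2.resize(cs["color"],(400,300)),cv2.resize(cd["color"],(400,300))]),np.hstack([cv2.resize(cw["color"],(400,300)),np.zeros((300,400,3),np.uint8)])]))
E
```

```text
[490.5 397.4 273.2] 70.39649300968668 0.0 [-0.1 -0.8 -1.2]
tray 0.77 [302.9 394.8  -2. ]
battery_center 0.67 [494.6 400.2  44.6]
tray 0.96 [487.  394.4   0.9]
tray 0.72 [306.7 402.3  -4.1]
stake_center 0.82 [ 451.8 -142.2   13.1]
stake_center 0.79 [476.4  33.1  70.7]
battery_center 0.59 [490.3 398.7  42.9]
tray 0.94 [306.2 402.1   1. ]
tray 0.92 [490.8 398.1  -0.6]
stake_center 0.97 [481.5  27.1  76. ]
stake_center 0.92 [ 447.7 -137.2   17.2]
```

View pics/w7.png

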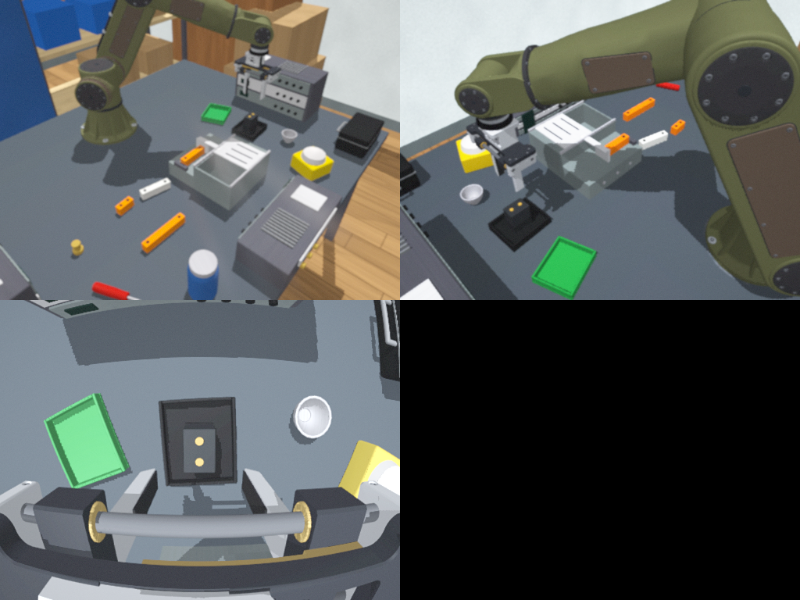

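The pack stands upright in the black tray at (200,450) in the wrist view, the door is still propped, and the gripper is clear.

```bash
python3 -c "from cell import *; print(sign_off())"
```

```text
the job is handed in; nothing more can be done
None
```

I handed the job in at about 21 s of the 64 s allowed: the middle stake alone props the door open, and the battery pack stands upright near the centre of the black tray; the judge gave no verdict.

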